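# Load and clamp a glass blank in the circle cutter

### The arm

A 6-joint arm with a two-finger parallel gripper is mounted at the origin on the work surface. World frame = base frame: x ahead of the robot, y to its left, z up, the work surface at z = 0. Lengths are in m, angles in rad, forces in N, time in s.
With the tool pointing down it reaches from about 0.375 to 0.9 m from the base axis. Payload 3.1 kg.
Tool frame: the origin (TCP) lies midway between the tips of the shut fingers; the grasp point (between the pads) lies 19 mm behind it; z points along the fingers, y is the line along which they close (so a half turn about z gives the same grasp; the last joint's range is limited). The gripper opens to 87 mm and grips with 3 to 60 N. Pads are 19 mm wide; open, the fingers measure 117 mm over their backs; the gripper's body (75 mm by 190 mm) begins 51 mm behind the grasp point.
Start: joints at [-1.456, 0.527, 1.433, -0, 1.181, -0.178], TCP at [0.181, -0.598, 0.223] pointing down, gripper open.
Joint ranges: [-3.08, 3.08], [-0.75, 2.2], [0.22, 2.44], [-1.43, 4.57], [0, 2.65], [-2.85, 2.85]. Speed limits (rad/s): [2.79, 2.79, 3.14, 3.14, 3.14, 3.14].

### API

Orientations are given as a unit quaternion [x, y, z, w].
In Python, from rig import bot gives the robot as it stands. The module is installed in compiled form; this text tells all that it offers.
- The arm moves only by the tool servo_tool, never from a script. Its argument "motion" is a list that holds one entry, the list of rows, each a list of 7 numbers: the shift along the tool's x, y, z in mm, then the turn, a rotation vector about the tool's x, y, z in rad, then the finger opening in mm, from 0 to 87. A call has 1 to 10 rows; each row shifts and turns the commanded pose from where the row before left it, along the tool's axes as they then stand; what a row does not reach is not made up. A row lasts 1/10 s, in which the tool goes at most 50 mm and 8.59 degrees, less where a joint would pass 70% of its speed; a pose out of reach is approached as far as the arm can. A call is refused whole if a number of a shift passes 50 or a number of a turn 0.15, either way. A call with a gripper value outside its range is refused whole. The fingers move at their own pace and stop on an object; "newtons" is the grip in N (left out, the last holds). Time passes only in rows, so rows that do not move let the fingers close. It gives the time, the measured TCP pose, the force, the opening and the grip force at its end, in the units of the state.
- bot.sense(): the state, without advancing time (a new reading comes with each control period).
- bot.grab_frame(name): name is "scene" or "top" or "wrist"; returns (picture, depth): 400x640x3 uint8, blue, green, red; 400x640 float32, m along the optical axis (not along the pixel's ray), 0 where there is no reading.
- bot.camera_info(name): a dict with "K" (3x3 intrinsics, pixels), "k1" (the pictures are not rectified: a ray, as slopes to the right and down, at radius r is drawn at 1 + k1 r^2 times it, then the intrinsics apply), "R" (3x3) and "t" (3): a world point X has camera coordinates R X + t. Camera axes: x right, y down, z forward; pixel columns grow to the right and rows downward; lengths in m; the calibration is good to about 2 mm. A picture is of the moment at which its call begins: read the wrist's pose just before it. camera_info takes no time and is no camera call; for the wrist camera it gives the pose at the moment of the call.
- bot.sign_off(): hands the job in; it is judged then, once.
The state is a dict: "time_s": time; "q": joint angles; "dq": joint speeds; "joint_torque": joint torques, N m; "tool_pos": TCP position; "orientation": TCP orientation; "force": force on the tool from outside, world axes, zero at the start; "wrist_torque": the same for the moment, N m; "finger_gap": finger opening in m; "gripper_force": force on a finger pad.
Only numpy, scipy, OpenCV 4.12 (cv2) and the standard library are available. Lean on these libraries where they do the work, as an engineer would, in place of code of your own. Each camera call takes 0.05 s, during which the arm holds its last target. There are 200 camera calls.

### The job

Get the circle cutter ready to score: slide the blue glass blank on its bed squarely home against the two steel stops, centred under the spindle, then turn only the small silver knob on top clockwise, by feel, until the pad holds the glass firmly - it should feel definitely tighter, but do not force it, glass cracks. Do not shift the big black handwheel under that knob, since it carries the cutting wheel, and leave everything else on the table where it is.

Things in the scene. Friction and masses are not known exactly. Their poses are not given: they have to be found in the camera images.
- stops (a point): green bench circle cutter, fixed to the table: bed 310 x 180 mm under a black rubber mat, mat 30 mm above the table, centre line yellow. This point: on the mat and that line, in the plane of the faces of two steel stops (18 mm wide, 12 mm tall, centred 24 mm either side). x points level along the line into the machine, the way the blank is pushed; z up. The bed spans x -240 to +70 mm.
- head: head of the cutter, fixed on the bed: column behind the stops, arm forward over the bed to a boss 48 mm across on the vertical spindle axis, top 110 mm over the table. Origin: on the spindle axis at mat height, 55 mm before the stops; axes as stops. Under the spindle hangs a red spring-loaded rubber pad, 22 mm across, its face 3 to 7 mm above the blank at the start (not measured).
- wheel_middle (a point): centre of the outer knob, a black knurled handwheel 64 mm across, from 84 to 99 mm over the mat, this point at 91.5 mm on the spindle axis. It carries, under the arm, the radius bar with the cutting wheel (lowest point 21 mm over the mat). Only friction holds it: it is shifted if rubbed, or if the knob that runs in its sleeve is turned with more than 0.27 N m.
- knob_middle (a point): centre of the inner knob, on the spindle axis: round knurled aluminium, red dot on top, 26 mm across, 29 mm tall, from 104 to 133 mm over the mat (5 mm clear above the handwheel), this point at 118.5 mm. No marks, clicks or rise. Clockwise from above lowers the pad 4 mm per rad, anticlockwise raises it. Turning it free takes about 0.13 N m. It stays as it is left.
- pad_axis (a point): point on the spindle axis on the mat, where the pad comes down (fixed; it does not tell the pad's height). Once the pad is on the glass, its spring adds 32 N of clamping per rad of the inner knob (8 N per mm), and the moment on the hand turning it rises from that of free turning by 0.004 N m per N: by 0.06 N m at 15 N. Below 8 N the glass is not firm, above 32 N it cracks.
- bar_end (a point): red end of the radius bar of the handwheel, 62 mm from the spindle axis, 45 mm over the mat; where it points shows how the handwheel stands (to the machine's left, +y of head, give or take 0.5 rad).
- blank_middle (a point): centre of the blank, a flat piece of translucent blue glass 150 mm long (x), 64 mm wide (y), 6 mm thick, 145 g; lies on the rubber mat, short of the stops and askew, its x axis roughly along the machine's x. Home: its far short edge touches both stops, i.e. its centre is 75 mm before stops, on the centre line. Gripped or pushed with over 40 N it cracks.
- pliers_blue: glass pliers with blue handles, lying, 140 mm long (origin at the pivot, on the table; jaws along x). Leave alone.
- pliers_navy: pliers with navy handles, lying, 140 mm long (origin at the pivot, on the table). Leave alone.
- glass_sheet: deep blue glass sheet 140 x 110 x 4 mm lying on the table (origin under its centre). Leave alone.
- spare_blank: amber glass blank 150 x 64 x 6 mm lying on the table (origin under its centre). Leave alone.
- disc: finished blue glass disc 52 mm across, 6 mm thick, lying on the table (origin under its centre). Leave alone.
- torch: black torch standing upright, 34 mm across, 110 mm tall (origin under its centre). Leave alone.
- cutter_pen: pencil glass cutter, black handle and brass head, lying, 145 mm long, 12 mm thick (origin under its middle). Leave alone.
Not all that is in view belongs to the job. What is shaped like the part that bears blank_middle but yellow is not meant.

How it is judged:
On the way, in this order (a step that is already met when the one before it is completed fails the run):
1. the blank is home: far edge within 3 mm of the stops, square within 0.05 rad, centred within 7 mm, flat on the mat, the pad not yet pressing (x of blank_middle in the frame of stops above -0.078 m and y of blank_middle in the frame of stops between -0.007 and 0.007 m and angle between the x axis of blank_middle and the x axis of stops, either way round below 0.05 rad and z of blank_middle in the frame of stops below 0.006 m and contact force between head and blank below 1 N), for 0.2 s.
2. the pad clamps the glass with 8 to 30 N (contact force between head and blank between 8 and 30 N), for 0.2 s.
At the end, for the whole second after the job is handed in: The blank lies flat on the mat, far edge within 3 mm of the stops, square within 0.05 rad, centred within 7 mm; the pad clamps it with 8 to 30 N; the end of the handwheel's bar is within 4 mm of where it began (all of step 2 and x of blank_middle in the frame of stops above -0.078 m and y of blank_middle in the frame of stops between -0.007 and 0.007 m and angle between the x axis of blank_middle and the x axis of stops, either way round below 0.05 rad and z of blank_middle in the frame of stops below 0.006 m and distance of bar_end from where it was at the start of the episode below 0.004 m and linear speed of blank below 0.01 m/s); the robot touches nothing.
It fails at once if the glass is clamped with more than 32 N and cracks (contact force between head and blank above 32 N).
It fails at once if the handwheel with the cutting wheel is shifted (bar end more than 4 mm from where it began) (distance of bar_end from where it was at the start of the episode above 0.004 m).
It fails at once if the blank is squeezed or pushed with more than 40 N (contact force between the fingers and blank above 40 N).
It fails at once if something else on the table is moved by more than 20 mm (distance of any of pliers_blue, pliers_navy, glass_sheet, spare_blank, disc, torch, cutter_pen from where it was at the start of the episode above 0.02 m).
It also fails if it takes over 72 s, if anything falls off the work surface, if the arm or the gripper's body presses on something with over 40 N, if the wrist force passes 120 N, or if a joint passes its speed limit or range.

## Working session

There is one attempt and no reset: what is moved stays moved. The work goes in short steps, Python scripts to look and compute and a tool call to move; the robot and the scene stay as the last step left them, time stands still between calls to the robot, and variables do not carry over. Pictures are saved under pics/ and viewed, at most 10 in all, crops included, and the job is handed in when it is done.

Besides the shell and the picture viewer there is one more tool, called after "Call:" in YAML: its name, and indented under it one key for each argument. servo_tool: Moves the arm, as the interface text tells. Its arguments: {"type":"object","properties":{"motion":{"type":"array"},"newtons":{"type":"number"}},"required":["motion"]}

```bash
mkdir -p pics; cat > h.py <<'E'
from rig import bot
import numpy as np, cv2
from scipy.spatial.transform import Rotation as Ro
def ray(ci,u,v):
    K=np.array(ci["K"]);d=cv2.undistortPoints(np.array([[[u,v]]],float),K,np.array([ci["k1"],0,0,0.]))[0,0]
    R=np.array(ci["R"]);t=np.array(ci["t"])
    return -R.T@t, R.T@np.array([d[0],d[1],1])
def onz(ci,u,v,z):
    o,d=ray(ci,u,v); return o+d*(z-o[2])/d[2]
def save(n,f):
    p,d=bot.grab_frame(n);cv2.imwrite(f"pics/{f}.png",p);np.save(f"pics/{f}.npy",d);return p,d
E
python3 - <<'E'
from h import *
s=bot.sense();print(s)
for n in("top","scene"):
    print(n,bot.camera_info(n)); save(n,n+"0")
E
```

```text
{'time_s': 0.0, 'q': array([-1.45549453e+00,  5.28458706e-01,  1.43389343e+00, -3.17015452e-05,
        1.18136661e+00, -1.78535370e-01]), 'dq': array([-0.00021717, -0.00181236,  0.00107365, -0.00115955,  0.00123897,
       -0.00066566]), 'joint_torque': array([ 2.25302065e-04, -4.40041888e+01, -1.76591921e+01,  6.31152629e-02,
        5.82246878e-02, -1.59925512e-04]), 'tool_pos': array([ 0.18093093, -0.59748475,  0.22157902]), 'orientation': array([ 9.89225422e-01,  1.46396500e-01,  1.89543332e-05, -1.06298004e-03]), 'force': array([ 0.33282764, -1.5636142 , -0.24964111]), 'wrist_torque': array([0.04678561, 0.01651172, 0.05784991]), 'gripper_force': 0.0, 'finger_gap': 0.0870472251297171}
top {'K': array([[416.92498693,   0.        , 329.77829768],
       [  0.        , 416.92498693, 201.25775702],
       [  0.        ,   0.        ,   1.        ]]), 'k1': -0.019166477025232623, 'R': array([[-0.02122486, -0.9996329 , -0.01683967],
       [-0.99266804,  0.02307572, -0.11864934],
       [ 0.11899437,  0.01419788, -0.99279341]]), 't': array([0.03571729, 0.53747806, 1.48388262])}
scene {'K': array([[368.16028139,   0.        , 324.5776213 ],
       [  0.        , 368.16028139, 199.35366206],
       [  0.        ,   0.        ,   1.        ]]), 'k1': -0.07302717179318774, 'R': array([[-0.75390971,  0.65693956,  0.00711097],
       [ 0.36690246,  0.42998979, -0.824919  ],
       [-0.54497957, -0.61930542, -0.56520622]]), 't': array([ 0.39214868, -0.12075787,  1.3828508 ])}
```

View pics/top0.png

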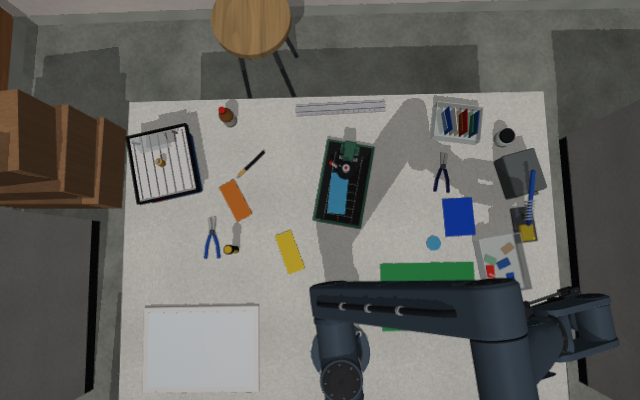

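View pics/scene0.png

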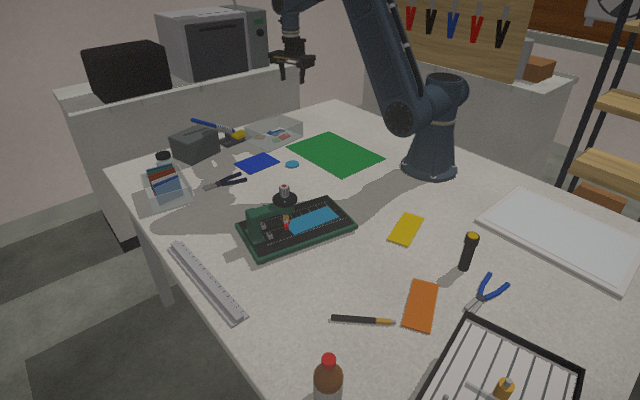

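The top view shows the cutter at about (345,183), with its head towards the top of the picture (away from the robot). The blue blank is at about (339,195) and the knob at (346,168). Next I'll enlarge that area and measure.

```bash
python3 - <<'E'
from h import *
ci=bot.camera_info("top");p=cv2.imread("pics/top0.png")
cv2.imwrite("pics/c0.png",cv2.resize(p[128:236,300:390],None,fx=5.5,fy=5.5,interpolation=cv2.INTER_CUBIC))
hsv=cv2.cvtColor(p,cv2.COLOR_BGR2HSV)
m=cv2.inRange(hsv,(90,100,100),(115,255,255));m[:,:310]=0;m[:,380:]=0;m[:140]=0;m[230:]=0
P=np.array([onz(ci,u,v,.036)[:2] for v,u in zip(*np.nonzero(m))])*1000
r=cv2.minAreaRect(P.astype(np.float32));print("blank",len(P),r,cv2.boxPoints(r))
for c in [(329,137),(376,142),(361,227),(314,220)]:print(onz(ci,*c,.03))
print("knob",onz(ci,346,168,.163))
E
```

```text
blank 645 ((567.0517578125, -4.507911682128906), (62.769317626953125, 146.4750213623047), 83.14169311523438) [[490.5905   -26.922384]
 [636.0174   -44.413612]
 [643.513     17.90656 ]
 [498.08612   35.39779 ]]
[0.77867259 0.02158212 0.03      ]
[ 0.75522532 -0.15191004  0.03      ]
[ 0.44218399 -0.08696445  0.03      ]
[0.47133147 0.08243861 0.03      ]
knob [ 0.63342773 -0.03484496  0.163     ]
```

View pics/c0.png

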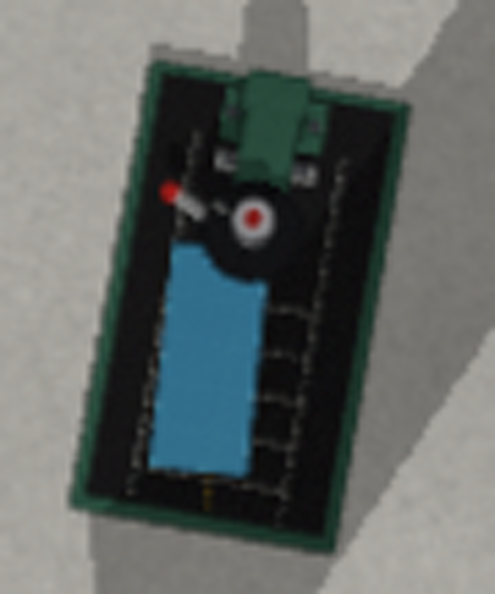

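```bash
python3 - <<'E'
from h import *
s=bot.sense();ci=bot.camera_info("wrist");R=np.array(ci["R"]);c=-R.T@ci["t"]
T=Ro.from_quat(s["orientation"])
print("cam in tool",T.inv().apply(c-s["tool_pos"]),"axes",(T.inv().as_matrix()@R.T).round(2),ci["K"][0][0], T.as_matrix().round(3))
E
```

```text
cam in tool [ 0.08448132 -0.00022151 -0.16161153] axes [[-0.   -0.95 -0.31]
 [ 1.    0.   -0.  ]
 [ 0.   -0.31  0.95]] 360.51007214086235 [[ 0.957  0.29  -0.   ]
 [ 0.29  -0.957  0.002]
 [ 0.    -0.002 -1.   ]]
```

Call:
servo_tool:
  motion:
    - [[27,-23,-4,0,0,0,87],[27,-23,-4,0,0,0,87],[27,-23,-4,0,0,0,87],[27,-23,-4,0,0,0,87],[27,-23,-4,0,0,0,87],[27,-23,-4,0,0,0,87],[27,-23,-4,0,0,0,87],[27,-23,-4,0,0,0,87],[27,-23,-4,0,0,0,87],[27,-23,-4,0,0,0,87]]

```text
time_s: 1.1
tool_pos: [0.3732, -0.2983, 0.2624]
orientation: [0.989, 0.146, -0.0, -0.0]
force: [0.7, 0.3, 0.3]
finger_gap: 0.0871
gripper_force: 0.0
```

Call:
servo_tool:
  motion:
    - [[27,-23,-4,0,0,0,87],[27,-23,-4,0,0,0,87],[27,-23,-4,0,0,0,87],[27,-23,-4,0,0,0,87],[27,-23,-4,0,0,0,87],[27,-23,-4,0,0,0,87],[27,-23,-4,0,0,0,87],[27,-23,-4,0,0,0,87],[27,-23,-4,0,0,0,87],[27,-23,-4,0,0,0,87]]

```text
time_s: 2.1
tool_pos: [0.5649, -0.0, 0.3023]
orientation: [0.989, 0.146, -0.0, -0.0]
force: [0.4, -0.6, -0.6]
finger_gap: 0.087
gripper_force: 0.0
```

Call:
servo_tool:
  motion:
    - [[0,0,0,0,0,-0.147,87],[0,0,0,0,0,-0.147,87],[0,0,0,0,0,-0.147,87],[0,0,0,0,0,-0.147,87],[0,0,0,0,0,-0.147,87],[0,0,0,0,0,-0.147,87],[0,0,0,0,0,-0.147,87],[0,0,0,0,0,-0.147,87],[0,0,0,0,0,-0.147,87]]

```text
time_s: 3.0
tool_pos: [0.5642, -0.0014, 0.302]
orientation: [0.688, 0.725, -0.0, -0.001]
force: [-0.7, 0.2, 0.5]
finger_gap: 0.0873
gripper_force: 0.0
```

Call:
servo_tool:
  motion:
    - [[0,0,0,0,0,-0.147,87],[0,0,0,0,0,-0.147,87],[0,0,0,0,0,-0.147,87],[0,0,0,0,0,-0.147,87],[0,0,0,0,0,-0.147,87],[0,0,0,0,0,-0.147,87],[0,0,0,0,0,-0.147,87],[0,0,0,0,0,-0.147,87],[0,0,0,0,0,-0.147,87],[0,0,0,0,0,0,87]]

```text
time_s: 4.0
tool_pos: [0.5643, -0.0015, 0.3021]
orientation: [0.101, 0.995, 0.0, -0.001]
force: [0.4, 0.3, 0.2]
finger_gap: 0.0871
gripper_force: 0.0
```

```bash
python3 - <<'E'
from h import *
import pickle
ci=bot.camera_info("wrist");pickle.dump(ci,open("w1.pkl","wb"))
s=bot.sense();print(s["time_s"],s["tool_pos"],s["q"],Ro.from_quat(s["orientation"]).as_matrix().round(3))
save("wrist","w1")
E
```

```text
4.0 [ 0.56430777 -0.00145673  0.3020845 ] [-2.00562498e-01  3.61441726e-01  1.48575453e+00 -1.97433669e-05
  1.29550833e+00 -1.56930186e+00] [[-0.98   0.201 -0.001]
 [ 0.201  0.98   0.   ]
 [ 0.001 -0.    -1.   ]]
```

View pics/w1.png

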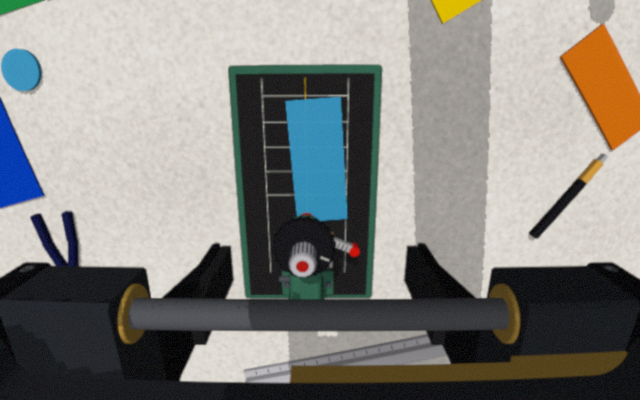

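The wrist view shows the bed from (230,67) to (382,297). The blank's near edge runs from (285,101) to (340,97), and the knob's red dot is at (302,266). The gripper is already lined up with the machine. Next I'll measure these in world coordinates.

```bash
cat > m.py <<'E'
from h import *
def blank(p,ci,z=.036):
    hsv=cv2.cvtColor(p,cv2.COLOR_BGR2HSV)
    m=cv2.inRange(hsv,(90,100,100),(112,255,255))
    n,l,st,c=cv2.connectedComponentsWithStats(m)
    k=1+np.argmax([st[i,4] if 200<c[i,0]<450 else 0 for i in range(1,n)]);m=(l==k)
    P=np.array([onz(ci,u,v,z)[:2] for v,u in zip(*np.nonzero(m))])*1000
    return cv2.minAreaRect(P.astype(np.float32)),P
E
python3 - <<'E'
from m import *
import pickle
ci=pickle.load(open("w1.pkl","rb"));p=cv2.imread("pics/w1.png");hsv=cv2.cvtColor(p,cv2.COLOR_BGR2HSV)
r,P=blank(p,ci);print("blank",r,cv2.boxPoints(r).round(1).tolist())
# red dot near (302,266)
m=cv2.inRange(hsv,(0,120,90),(8,255,255))|cv2.inRange(hsv,(170,120,90),(180,255,255))
for nm,(u0,u1,v0,v1),z in(("knob",(285,318,255,280),.163),("bar",(340,365,240,262),.075)):
    q=np.zeros_like(m);q[v0:v1,u0:u1]=m[v0:v1,u0:u1];v,u=np.nonzero(q)
    print(nm,len(u),u.mean(),v.mean(),onz(ci,u.mean(),v.mean(),z)*1000)
# bed: green mask outline
g=cv2.inRange(hsv,(60,70,30),(90,255,160));g[:60]=0;g[305:]=0;g[:,:222]=0;g[:,392:]=0
for v in(90,130,170,210):
    u=np.nonzero(g[v])[0];a=onz(ci,u.min(),v,.03)*1000;b=onz(ci,u.max()+1,v,.03)*1000
    print("bed row",v,u.min(),u.max(),a.round(1),b.round(1),np.hypot(*(a-b)[:2]).round(1))
u=300;vv=np.nonzero(g[:150,360])[0];print("near edge",vv.min(),onz(ci,306,vv.min(),.03)*1000)
y=cv2.inRange(hsv,(18,100,60),(32,255,255));y[:70]=0;y[100:]=0;y[:,:290]=0;y[:,330:]=0
v,u=np.nonzero(y);print("yellow",len(u),[ (onz(ci,u[v==k].mean()+.0,k,.03)*1000).round(1).tolist() for k in np.unique(v)[::6]])
E
```

```text
blank ((566.4763793945312, -2.958057403564453), (64.83769226074219, 150.9375762939453), 82.71175384521484) [[487.5, -25.5], [637.2000122070312, -44.70000076293945], [645.4000244140625, 19.600000381469727], [495.70001220703125, 38.79999923706055]]
knob 93 302.01075268817203 266.10752688172045 [634.36687962 -31.28995537 163.        ]
bar 113 354.3008849557522 250.4070796460177 [671.46238505  20.21051084  75.        ]
bed row 90 230 380 [463.7 -85.3  30. ] [499.1  86.1  30. ] 175.1
bed row 130 233 378 [508.9 -94.1  30. ] [544.1  76.7  30. ] 174.3
bed row 170 236 376 [ 556.9 -103.5   30. ] [592.   66.8  30. ] 173.8
bed row 210 239 374 [ 608.1 -113.8   30. ] [643.   56.3  30. ] 173.6
near edge 65 [454.95117121   6.79717241  30.        ]
yellow 66 [[467.4, 2.4, 30.0], [473.9, 1.0, 30.0], [480.5, 0.1, 30.0], [487.0, -1.9, 30.0]]
```

Call:
servo_tool:
  motion:
    - [[28,-3,40,0,0,0,87],[27,-2,40,0,0,0,87],[0,0,45,0,0,-0.073,87],[0,0,45,0,0,0,87],[0,0,40,0,0,0,87],[0,0,30,0,0,0,87],[0,0,15,0,0,0,87],[0,0,10,0,0,0,87],[0,0,4,0,0,0,87],[0,0,0,0,0,0,87]]

```text
time_s: 5.05
tool_pos: [0.51, 0.0046, 0.0336]
orientation: [0.065, 0.998, 0.0, 0.0]
force: [0.8, 0.2, 0.1]
finger_gap: 0.0869
gripper_force: 0.0
```

```bash
python3 - <<'E'
from h import *
s=bot.sense();print(s["tool_pos"],s["force"],Ro.from_quat(s["orientation"]).as_matrix().round(3))
save("wrist","w2")
E
```

```text
[0.50998979 0.00458719 0.03356987] [0.79984623 0.1976205  0.10728979] [[-0.992  0.129  0.   ]
 [ 0.129  0.992  0.   ]
 [-0.     0.    -1.   ]]
```

View pics/w2.png

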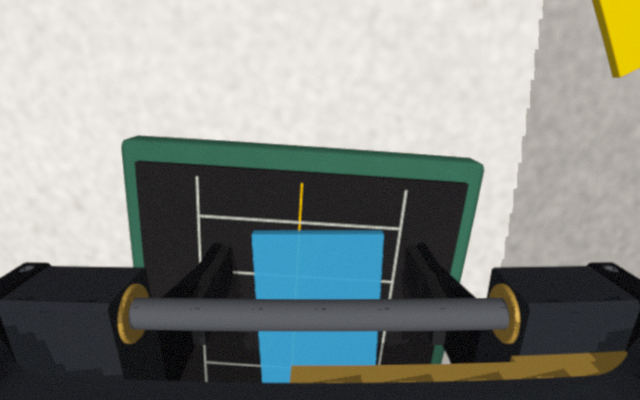

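The fingers straddle the blank: its near edge spans (253,232) to (382,232), with a finger on each side. I'll lower slightly and grip lightly.

Call:
servo_tool:
  motion:
    - [[0,0,1.6,0,0,0,87],[0,0,0,0,0,0,60],[0,0,0,0,0,0,60],[0,0,0,0,0,0,60],[0,0,0,0,0,0,60],[0,0,0,0,0,0,60],[0,0,0,0,0,0,60]]
  newtons: 12

```text
time_s: 5.8
tool_pos: [0.5099, 0.0046, 0.0321]
orientation: [0.064, 0.998, -0.0, 0.0]
force: [-0.1, -1.0, 3.6]
finger_gap: 0.0638
gripper_force: 12.0
```

Call:
servo_tool:
  motion:
    - [[0,0,0,0,0,0.036,60],[0,0,0,0,0,0.037,60],[-6,-2,0,0,0,0,60],[-8,-2,0,0,0,0,60],[-8,-2,0,0,0,0,60],[-8,-2,0,0,0,0,60],[-8,-2,0,0,0,0,60],[-6,0,0,0,0,0,60],[-2,0,0,0,0,0,60],[0,0,0,0,0,0,60]]

```text
time_s: 6.8
tool_pos: [0.5497, -0.0137, 0.0321]
orientation: [0.1, 0.995, 0.0, -0.004]
force: [-5.9, 1.1, 8.0]
finger_gap: 0.0635
gripper_force: 12.0
```

```bash
python3 - <<'E'
from h import *
s=bot.sense();T=Ro.from_quat(s["orientation"]);print(s["tool_pos"],T.inv().apply(s["force"]),T.as_matrix().round(3))
E
```

```text
[ 0.54974281 -0.01368596  0.03207917] [ 6.04016643 -0.14041649 -7.90735656] [[-0.98   0.2   -0.007]
 [ 0.2    0.98   0.002]
 [ 0.007  0.    -1.   ]]
```

Call:
servo_tool:
  motion:
    - [[0,0,-0.8,0,0,0,60],[0,0,0,0,0,0,60]]

```text
time_s: 7.0
tool_pos: [0.5529, -0.0145, 0.0326]
orientation: [0.101, 0.995, 0.0, 0.0]
force: [-1.3, -0.1, -0.8]
finger_gap: 0.0637
gripper_force: 12.0
```

```bash
cat > f.py <<'E'
from h import *
s=bot.sense();T=Ro.from_quat(s["orientation"]);D=(s["tool_pos"]*1000-[634.4,-31.3,30]);e=np.array([.98,-.199,0]);n=np.array([.199,.98,0])
print("spindle frame",(D@e).round(1),(D@n).round(1),D[2].round(1),"F tool",T.inv().apply(s["force"]).round(2),"M",T.inv().apply(s["wrist_torque"]).round(3),T.as_matrix().round(3).tolist(),s["q"][5],s["time_s"])
E
python3 f.py
```

```text
spindle frame -83.2 0.3 2.6 F tool [ 1.3  -0.38  0.78] M [-0.174 -0.063  0.006] [[-0.98, 0.2, 0.0], [0.2, 0.98, 0.0], [-0.0, 0.0, -1.0]] -1.5974967844922974 7.0
```

Call:
servo_tool:
  motion:
    - [[-2,0,0,0,0,0,60],[-2,0,0,0,0,0,60],[-1,0,0,0,0,0,60],[0,0,0,0,0,0,60]]

```text
time_s: 7.4
tool_pos: [0.5584, -0.0156, 0.0327]
orientation: [0.101, 0.995, -0.0, 0.0]
force: [0.5, -0.5, -1.1]
finger_gap: 0.0637
gripper_force: 12.0
```

Call:
servo_tool:
  motion:
    - [[-1,0,0,0,0,0,60],[0,0,0,0,0,0,60]]

```text
time_s: 7.6
tool_pos: [0.5584, -0.0156, 0.0326]
orientation: [0.101, 0.995, 0.0, -0.0]
force: [-0.8, 0.1, -1.4]
finger_gap: 0.0639
gripper_force: 12.0
```

Call:
servo_tool:
  motion:
    - [[-1,0,0,0,0,0,60],[0,0,0,0,0,0,60]]

```text
time_s: 7.8
tool_pos: [0.5584, -0.0156, 0.0325]
orientation: [0.101, 0.995, 0.0, -0.001]
force: [-2.8, -0.1, -1.2]
finger_gap: 0.0635
gripper_force: 12.0
```

```bash
python3 f.py
```

```text
spindle frame -77.6 0.3 2.5 F tool [ 2.7  -0.66  1.21] M [0.014 0.382 0.024] [[-0.98, 0.2, -0.003], [0.2, 0.98, 0.001], [0.003, -0.0, -1.0]] -1.5968068221333582 7.8
```

Forward motion has stopped 77.6 mm before the spindle, where contact with the stops was expected, and the force is rising. I'll give one more nudge, then release, rise and look.

Call:
servo_tool:
  motion:
    - [[-1,0,0,0,0,0,60],[0,0,0,0,0,0,60],[0,0,0,0,0,0,87],[0,0,0,0,0,0,87],[0,0,0,0,0,0,87],[0,0,0,0,0,0,87]]

```text
time_s: 8.4
tool_pos: [0.5619, -0.0162, 0.0332]
orientation: [0.101, 0.995, -0.0, 0.001]
force: [-0.2, -0.2, -0.1]
finger_gap: 0.0842
gripper_force: 0.0
```

Call:
servo_tool:
  motion:
    - [[0,0,-30,0,0,0,87],[5,0,-50,0,0,0,87],[10,0,-50,0,0,0,87],[0,0,-50,0,0,0,87],[0,0,-50,0,0,0,87],[0,0,0,0,0,0,87]]

```text
time_s: 9.0
tool_pos: [0.5513, -0.014, 0.2696]
orientation: [0.101, 0.995, -0.001, 0.009]
force: [0.1, 0.1, 0.1]
finger_gap: 0.0867
gripper_force: 0.0
```

```bash
python3 - <<'E'
from m import *
ci=bot.camera_info("wrist");s=bot.sense();print(s["tool_pos"])
p,d=save("wrist","w3");hsv=cv2.cvtColor(p,cv2.COLOR_BGR2HSV)
e=np.array([.98,-.199]);n=np.array([.199,.98])
r,P=blank(p,ci);S=np.array([634.4,-31.3]);Q=np.c_[(P-S)@e,(P-S)@n]
print("blank",r,"near edge x",Q[:,0].min(),"y",Q[:,1].min(),Q[:,1].max())
for a in(-85,-70,-50):
    k=abs(Q[:,0]-a)<2;print(a,Q[k,1].min(),Q[k,1].max())
m=cv2.inRange(hsv,(0,120,90),(8,255,255))|cv2.inRange(hsv,(170,120,90),(180,255,255))
k,l,st,c=cv2.connectedComponentsWithStats(m)
for i in range(1,k):
    if st[i,4]>40:print(c[i],st[i,4],[((onz(ci,*c[i],z)[:2]*1000-S)@np.c_[e,n]).round(1) for z in(.163,.075)])
E
```

```text
[ 0.55125358 -0.01399391  0.26955359]
blank ((596.1217041015625, -23.273311614990234), (64.95094299316406, 114.333740234375), 78.0201416015625) near edge x -96.2612992050618 y -32.49062113286405 32.913576199446716
-85 -31.156570882322878 32.37043171510164
-70 -31.546505001554234 31.591523490849415
-50 -32.078255356955665 32.051193591206726
[318.22033898 229.62711864] 59 [array([-58.1,   0.3]), array([-20.1,   0.2])]
[370.30597015 267.70149254] 134 [array([-23.3,  43.8]), array([26.2, 58.1])]
[317.89565217 291.91304348] 115 [array([ 0.1, -0.1]), array([57.3, -0.3])]
```

View pics/w3.png

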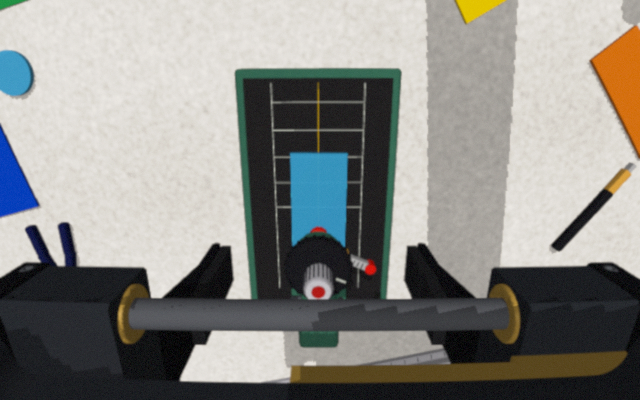

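The blank is home: the near edge is about 96 mm before the spindle (95 nominal), y is centred within 0.3 mm, and it is square. The knob dot is at (318,292), right on the predicted axis. Next I'll go over the knob.

Call:
servo_tool:
  motion:
    - [[-15,0,0,0,0,0,60],[-30,0,0,0,0,0,60],[-30,0,0,0,0,0,60],[-10,0,0,0,0,0,60],[0,0,30,0,0,0,60],[0,0,40,0,0,0,60],[0,0,35,0,0,0,60],[0,0,15,0,0,0,60],[0,0,7,0,0,0,60],[0,0,0,0,0,0,60]]

```text
time_s: 10.05
tool_pos: [0.628, -0.0298, 0.1328]
orientation: [0.101, 0.995, 0.0, -0.002]
force: [-0.4, -0.4, 0.4]
finger_gap: 0.06
gripper_force: 0.0
```

```bash
python3 f.py
```

```text
spindle frame -6.6 0.2 102.8 F tool [ 0.31 -0.49 -0.4 ] M [-0.128 -0.121 -0.025] [[-0.98, 0.201, -0.004], [0.201, 0.98, 0.001], [0.004, 0.0, -1.0]] -1.5938150840203844 10.05
```

Call:
servo_tool:
  motion:
    - [[0,0,-7,0,0,0,60],[-6.5,0,0,0,0,0,60],[0,0,0,0,0,0,60],[0,0,0,0,0,0,60]]

```text
time_s: 10.45
tool_pos: [0.6366, -0.0316, 0.1426]
orientation: [0.101, 0.995, -0.0, 0.001]
force: [-0.2, 0.3, 0.1]
finger_gap: 0.06
gripper_force: 0.0
```

```bash
python3 f.py
```

```text
spindle frame 2.2 0.2 112.6 F tool [ 0.21  0.24 -0.12] M [-0.101 -0.131 -0.019] [[-0.98, 0.2, 0.002], [0.2, 0.98, -0.0], [-0.002, -0.0, -1.0]] -1.5935984980041638 10.45
```

Call:
servo_tool:
  motion:
    - [[2.2,0,2,0,0,0,60],[0,0,0,0,0,0,60],[0,0,0,0,0,0,60]]

```text
time_s: 10.75
tool_pos: [0.6333, -0.0309, 0.1393]
orientation: [0.101, 0.995, 0.0, -0.0]
force: [0.7, 0.3, 0.5]
finger_gap: 0.0598
gripper_force: 0.0
```

```bash
python3 f.py
```

```text
spindle frame -1.2 0.2 109.3 F tool [-0.59  0.39 -0.53] M [-0.101 -0.112 -0.011] [[-0.98, 0.2, -0.001], [0.2, 0.98, 0.0], [0.001, 0.0, -1.0]] -1.5936941668944953 10.75
```

Call:
servo_tool:
  motion:
    - [[0,0,0,0,0,0,60],[0,0,0,0,0,0,60],[0,0,0,0,0,0,60]]

```text
time_s: 11.05
tool_pos: [0.6337, -0.031, 0.1395]
orientation: [0.101, 0.995, 0.0, 0.0]
force: [0.4, 0.4, 0.4]
finger_gap: 0.0602
gripper_force: 0.0
```

```bash
python3 f.py
```

```text
spindle frame -0.7 0.2 109.5 F tool [-0.36  0.44 -0.44] M [-0.116 -0.137  0.006] [[-0.98, 0.2, 0.0], [0.2, 0.98, 0.0], [-0.0, 0.0, -1.0]] -1.5937089972212435 11.05
```

Call:
servo_tool:
  motion:
    - [[-0.6,0,0,0,0,0,60],[0,0,0,0,0,0,22],[0,0,0,0,0,0,22],[0,0,0,0,0,0,22],[0,0,0,0,0,0,22],[0,0,0,0,0,0,22],[0,0,0,0,0,0,22],[0,0,0,0,0,0,22]]
  newtons: 20

```text
time_s: 11.85
tool_pos: [0.6342, -0.0314, 0.1395]
orientation: [0.101, 0.995, -0.0, -0.0]
force: [-1.5, -1.4, 0.1]
finger_gap: 0.0251
gripper_force: 20.0
```

```bash
python3 f.py
```

```text
spindle frame -0.1 -0.1 109.5 F tool [ 1.18 -1.7  -0.06] M [ 0.104 -0.082  0.027] [[-0.98, 0.2, -0.0], [0.2, 0.98, -0.001], [0.0, -0.001, -1.0]] -1.5937303731867059 11.85
```

Call:
servo_tool:
  motion:
    - [[0,0,0,0,0,0.05,22],[0,0,0,0,0,0.05,22],[0,0,0,0,0,0.05,22],[0,0,0,0,0,0.05,22],[0,0,0,0,0,0.05,22],[0,0,0,0,0,0.05,22]]

```text
time_s: 12.45
tool_pos: [0.6343, -0.0311, 0.1395]
orientation: [0.249, 0.968, -0.0, 0.0]
force: [0.8, 0.9, -0.6]
finger_gap: 0.0255
gripper_force: 20.0
```

```bash
cat > t.py <<'E'
from h import *
a=[]
for i in range(4):
    s=bot.sense();T=Ro.from_quat(s["orientation"]);m=T.inv().apply(s["wrist_torque"]);a.append(m[2])
    h=np.arctan2(*T.as_matrix()[[1,0],0])
    print(s["time_s"].__round__(2),"turned",(-(h-2.9396+ (2*np.pi if h<-3 else 0))).round(3),"M",m.round(3),"F",T.inv().apply(s["force"]).round(1),"gap",round(s["finger_gap"]*1000,2))
    if i<3: bot.grab_frame("top")
print("mean Mz",np.mean(a).round(3))
E
python3 t.py
```

```text
12.45 turned 0.301 M [-0.107 -0.152 -0.161] F [-0.2  1.1  0.6] gap 25.48
12.5 turned 0.303 M [-0.052 -0.144 -0.043] F [-0.3 -1.1  0.3] gap 25.53
12.55 turned 0.3 M [-0.055 -0.147  0.008] F [ 0.5 -1.4  0.3] gap 25.18
12.6 turned 0.299 M [ 0.05  -0.146 -0.001] F [-0.2 -0.4 -0.2] gap 25.59
mean Mz -0.05
```

```bash
cat > r.py <<'E'
from h import *
s=bot.sense();T=Ro.from_quat(s["orientation"]);m=T.inv().apply(s["wrist_torque"])
h=np.arctan2(*T.as_matrix()[[1,0],0]);a=(2.9396-h)%(2*np.pi)
l=f"{s['time_s']:.2f} {a:.3f} {-m[2]:.3f} {s['dq'][5]:.2f}";print(l);open("log","a").write(l+"\n")
E
rm -f log; python3 r.py
```

```text
12.60 0.299 0.001 -0.01
```

Call:
servo_tool:
  motion:
    - [[0,0,0,0,0,0,22],[0,0,0,0,0,0.05,22],[0,0,0,0,0,0.05,22]]
  newtons: 28

```text
time_s: 12.9
tool_pos: [0.6344, -0.031, 0.1396]
orientation: [0.297, 0.955, 0.0, 0.0]
force: [0.6, -0.5, -0.7]
finger_gap: 0.0248
gripper_force: 28.0
```

```bash
python3 r.py
```

```text
12.90 0.401 0.114 0.50
```

Call:
servo_tool:
  motion:
    - [[0,0,0,0,0,0.05,22]]

```text
time_s: 13.0
tool_pos: [0.6344, -0.031, 0.1396]
orientation: [0.321, 0.947, 0.0, 0.0]
force: [0.2, -0.8, -0.0]
finger_gap: 0.0255
gripper_force: 28.0
```

```bash
python3 r.py
```

```text
13.00 0.451 0.089 0.49
```

Call:
servo_tool:
  motion:
    - [[0,0,0,0,0,0.05,22]]

```text
time_s: 13.1
tool_pos: [0.6345, -0.0309, 0.1395]
orientation: [0.344, 0.939, 0.0, 0.0]
force: [0.1, -0.2, -0.6]
finger_gap: 0.0248
gripper_force: 28.0
```

```bash
python3 r.py
```

```text
13.10 0.501 0.107 0.49
```

Call:
servo_tool:
  motion:
    - [[0,0,0,0,0,0.05,22]]

```text
time_s: 13.2
tool_pos: [0.6345, -0.0309, 0.1395]
orientation: [0.368, 0.93, 0.0, 0.0]
force: [0.6, 0.3, -1.3]
finger_gap: 0.0254
gripper_force: 28.0
```

```bash
python3 r.py
```

```text
13.20 0.551 0.045 0.50
```

Call:
servo_tool:
  motion:
    - [[0,0,0,0,0,0.05,22]]

```text
time_s: 13.3
tool_pos: [0.6345, -0.0309, 0.1396]
orientation: [0.391, 0.921, 0.0, 0.0]
force: [-0.0, -0.1, -0.4]
finger_gap: 0.025
gripper_force: 28.0
```

```bash
python3 r.py
```

```text
13.30 0.601 0.200 0.49
```

Call:
servo_tool:
  motion:
    - [[0,0,0,0,0,0.05,22]]

```text
time_s: 13.4
tool_pos: [0.6346, -0.0308, 0.1395]
orientation: [0.414, 0.91, 0.0, 0.0]
force: [0.8, -0.7, 0.1]
finger_gap: 0.0249
gripper_force: 28.0
```

```bash
python3 r.py
```

```text
13.40 0.651 0.105 0.49
```

Call:
servo_tool:
  motion:
    - [[0,0,0,0,0,0.05,22]]

```text
time_s: 13.5
tool_pos: [0.6346, -0.0308, 0.1395]
orientation: [0.436, 0.9, 0.0, 0.0]
force: [0.8, 0.2, -0.2]
finger_gap: 0.025
gripper_force: 28.0
```

```bash
python3 r.py
```

```text
13.50 0.701 0.106 0.49
```

Call:
servo_tool:
  motion:
    - [[0,0,0,0,0,0.05,22]]

```text
time_s: 13.6
tool_pos: [0.6346, -0.0307, 0.1395]
orientation: [0.459, 0.889, 0.0, 0.0]
force: [0.8, 1.0, -0.4]
finger_gap: 0.025
gripper_force: 28.0
```

```bash
python3 r.py
```

```text
13.60 0.751 0.141 0.49
```

```bash
sed -i "s/{s\['dq'\]\[5\]:.2f}/{s['joint_torque'][5]:.4f} {s['dq'][5]:.2f}/" r.py; python3 r.py
```

```text
13.60 0.751 0.141 -0.1993 0.49
```

Call:
servo_tool:
  motion:
    - [[0,0,0,0,0,0.05,22]]

```text
time_s: 13.7
tool_pos: [0.6347, -0.0307, 0.1395]
orientation: [0.481, 0.877, 0.0, 0.0]
force: [1.0, 0.4, -0.7]
finger_gap: 0.0252
gripper_force: 28.0
```

```bash
python3 r.py
```

```text
13.70 0.801 0.140 -0.1992 0.49
```

Call:
servo_tool:
  motion:
    - [[0,0,0,0,0,0.05,22]]

```text
time_s: 13.8
tool_pos: [0.6347, -0.0307, 0.1396]
orientation: [0.502, 0.865, 0.001, 0.0]
force: [0.4, 0.9, -0.5]
finger_gap: 0.0255
gripper_force: 28.0
```

```bash
python3 r.py
```

```text
13.80 0.851 0.103 -0.1990 0.49
```

Call:
servo_tool:
  motion:
    - [[0,0,0,0,0,0.05,22]]

```text
time_s: 13.9
tool_pos: [0.6348, -0.0307, 0.1396]
orientation: [0.524, 0.852, 0.001, 0.0]
force: [1.0, 0.4, -0.2]
finger_gap: 0.025
gripper_force: 28.0
```

```bash
python3 r.py
```

```text
13.90 0.901 0.117 -0.1988 0.49
```

Call:
servo_tool:
  motion:
    - [[0,0,0,0,0,0.05,22]]

```text
time_s: 14.0
tool_pos: [0.6348, -0.0306, 0.1395]
orientation: [0.545, 0.838, 0.001, 0.0]
force: [1.6, 0.3, -0.4]
finger_gap: 0.025
gripper_force: 28.0
```

```bash
python3 r.py
```

```text
14.00 0.951 0.118 -0.1986 0.50
```

Call:
servo_tool:
  motion:
    - [[0,0,0,0,0,0.05,22],[0,0,0,0,0,0.05,22]]

```text
time_s: 14.2
tool_pos: [0.6349, -0.0306, 0.1396]
orientation: [0.586, 0.81, 0.001, 0.0]
force: [1.0, 1.1, -1.1]
finger_gap: 0.0253
gripper_force: 28.0
```

```bash
python3 r.py
```

```text
14.20 1.051 0.099 -0.1984 0.50
```

Call:
servo_tool:
  motion:
    - [[0,0,0,0,0,0.05,22],[0,0,0,0,0,0.05,22]]

```text
time_s: 14.4
tool_pos: [0.635, -0.0306, 0.1395]
orientation: [0.626, 0.78, 0.001, 0.0]
force: [1.6, 1.8, -1.3]
finger_gap: 0.0252
gripper_force: 28.0
```

```bash
python3 r.py
```

```text
14.40 1.151 0.098 -0.1982 0.49
```

Call:
servo_tool:
  motion:
    - [[0,0,0,0,0,0.05,22],[0,0,0,0,0,0.05,22]]

```text
time_s: 14.6
tool_pos: [0.6351, -0.0305, 0.1395]
orientation: [0.664, 0.748, 0.001, 0.0]
force: [1.4, 1.1, -1.5]
finger_gap: 0.0251
gripper_force: 28.0
```

```bash
python3 r.py
```

```text
14.60 1.251 0.136 -0.1980 0.49
```

Call:
servo_tool:
  motion:
    - [[0,0,0,0,0,0.05,22],[0,0,0,0,0,0.05,22]]

```text
time_s: 14.8
tool_pos: [0.6353, -0.0306, 0.1396]
orientation: [0.701, 0.713, 0.001, 0.001]
force: [1.4, 1.2, -1.1]
finger_gap: 0.025
gripper_force: 28.0
```

```bash
python3 r.py
```

```text
14.80 1.351 0.087 -0.1978 0.49
```

Call:
servo_tool:
  motion:
    - [[0,0,0,0,0,0.05,22],[0,0,0,0,0,0.05,22]]

```text
time_s: 15.0
tool_pos: [0.6354, -0.0305, 0.1396]
orientation: [0.736, 0.677, 0.001, 0.001]
force: [1.8, 1.7, -1.2]
finger_gap: 0.0251
gripper_force: 28.0
```

```bash
python3 r.py
```

```text
15.00 1.451 0.159 -0.1977 0.49
```

Call:
servo_tool:
  motion:
    - [[0,0,0,0,0,0.05,22],[0,0,0,0,0,0.05,22]]

```text
time_s: 15.2
tool_pos: [0.6355, -0.0306, 0.1396]
orientation: [0.769, 0.64, 0.001, 0.001]
force: [3.1, 1.3, -2.1]
finger_gap: 0.0252
gripper_force: 28.0
```

```bash
python3 r.py
```

```text
15.20 1.551 0.118 -0.1977 0.49
```

Call:
servo_tool:
  motion:
    - [[0,0,0,0,0,0.05,22],[0,0,0,0,0,0.05,22]]

```text
time_s: 15.4
tool_pos: [0.6356, -0.0306, 0.1396]
orientation: [0.8, 0.601, 0.001, 0.001]
force: [2.5, 1.3, -2.1]
finger_gap: 0.0255
gripper_force: 28.0
```

```bash
python3 r.py
```

```text
15.40 1.651 0.172 -0.1966 0.49
```

Call:
servo_tool:
  motion:
    - [[0,0,0,0,0,0.05,22],[0,0,0,0,0,0.05,22]]

```text
time_s: 15.6
tool_pos: [0.6357, -0.0306, 0.1396]
orientation: [0.829, 0.56, 0.001, 0.001]
force: [2.8, 0.1, -1.9]
finger_gap: 0.0249
gripper_force: 28.0
```

```bash
python3 r.py
```

```text
15.60 1.751 0.137 -0.1847 0.50
```

Call:
servo_tool:
  motion:
    - [[0,0,0,0,0,0.05,22],[0,0,0,0,0,0.05,22]]

```text
time_s: 15.8
tool_pos: [0.6358, -0.0307, 0.1396]
orientation: [0.855, 0.518, 0.002, 0.001]
force: [2.6, 1.3, -2.3]
finger_gap: 0.0246
gripper_force: 28.0
```

```bash
python3 r.py
```

```text
15.80 1.851 0.177 -0.1733 0.49
```

Call:
servo_tool:
  motion:
    - [[0,0,0,0,0,0.05,22],[0,0,0,0,0,0.05,22]]

```text
time_s: 16.0
tool_pos: [0.6359, -0.0307, 0.1396]
orientation: [0.88, 0.474, 0.002, 0.001]
force: [3.5, 1.5, -2.6]
finger_gap: 0.0251
gripper_force: 28.0
```

```bash
python3 r.py
```

```text
16.00 1.951 0.209 -0.1620 0.50
```

Call:
servo_tool:
  motion:
    - [[0,0,0,0,0,0.05,22],[0,0,0,0,0,0.05,22]]

```text
time_s: 16.2
tool_pos: [0.636, -0.0308, 0.1396]
orientation: [0.903, 0.43, 0.002, 0.001]
force: [3.1, 0.2, -2.8]
finger_gap: 0.025
gripper_force: 28.0
```

```bash
python3 r.py
```

```text
16.20 2.051 0.179 -0.1507 0.50
```

Call:
servo_tool:
  motion:
    - [[0,0,0,0,0,0.05,22],[0,0,0,0,0,0.05,22],[0,0,0,0,0,0.05,22]]

```text
time_s: 16.5
tool_pos: [0.6361, -0.0309, 0.1396]
orientation: [0.933, 0.361, 0.002, 0.001]
force: [3.3, 0.5, -2.3]
finger_gap: 0.0255
gripper_force: 28.0
```

```bash
python3 r.py
```

```text
16.50 2.201 0.153 -0.1334 0.49
```

Call:
servo_tool:
  motion:
    - [[0,0,0,0,0,0,22],[0,0,0,0,0,0,22],[0,0,0,0,0,0,22]]

```text
time_s: 16.8
tool_pos: [0.636, -0.0309, 0.1396]
orientation: [0.932, 0.362, 0.002, 0.001]
force: [4.4, 1.3, -4.2]
finger_gap: 0.0252
gripper_force: 28.0
```

Call:
servo_tool:
  motion:
    - [[0,0,0,0,0,0,60],[0,0,0,0,0,0,60],[0,0,0,0,0,0,60],[0,0,0,0,0,0,60],[0,0,-10,0,0,0,60],[0,0,-30,0,0,0,60],[0,0,-40,0,0,0,60],[0,0,-40,0,0,0,60],[0,0,-20,0,0,0,60],[0,0,0,0,0,0,60]]

```text
time_s: 17.8
tool_pos: [0.6365, -0.0315, 0.2847]
orientation: [0.932, 0.362, 0.004, 0.003]
force: [-0.6, 0.1, 0.7]
finger_gap: 0.0602
gripper_force: 0.0
```

```bash
python3 - <<'E'
from m import *
ci=bot.camera_info("scene");a=cv2.imread("pics/scene0.png");p,_=save("scene","s1")
for q in(a,p):
    hsv=cv2.cvtColor(q,cv2.COLOR_BGR2HSV)[200:240,265:300];m=cv2.inRange(hsv,(0,100,60),(8,255,255))|cv2.inRange(hsv,(172,100,60),(180,255,255))
    k,l,st,c=cv2.connectedComponentsWithStats(m);print([(c[i].round(1)+[265,200],st[i,4]) for i in range(1,k)])
cv2.imwrite("pics/s1c.png",cv2.resize(np.hstack([a[170:265,225:365],p[170:265,225:365]]),None,fx=2.8,fy=2.8,interpolation=cv2.INTER_CUBIC))
E
```

```text
[(array([285.7, 224.9]), np.int32(35))]
[(array([286. , 225.2]), np.int32(35))]
```

View pics/s1c.png

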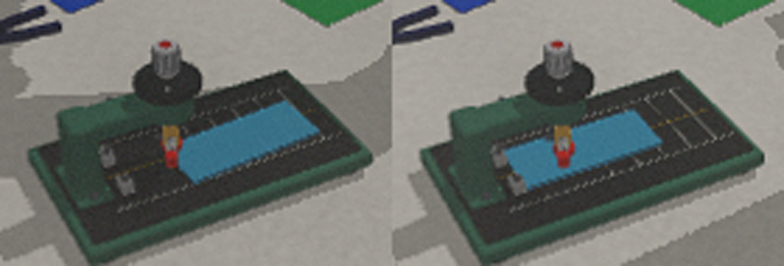

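In the before/after pair, the blank's far edge is now at both stops and the handwheel bar's red end hasn't moved (about (286,225) in both). The torque rise of about 0.064–0.07 N m means roughly 16–18 N of clamping. I'm handing in.

```bash
python3 -c "
from rig import bot
print(bot.sign_off())"
```

```text
the job is handed in; nothing more can be done
None
```

The job is handed in, with no verdict returned: the blank is home and square against both stops, clamped at an estimated 16–18 N by feel, and the camera shows the handwheel bar unmoved.

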